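Tap a bearing cup square into its hub

ROBOT

A 6-joint arm with a two-finger parallel gripper is mounted at the origin on the work surface. World frame = base frame: x ahead of the robot, y to its left, z up, the work surface at z = 0. Lengths are in m, angles in rad, forces in N, time in s.
With the tool pointing down it reaches from about 0.425 to 0.95 m from the base axis. Payload 3.5 kg.
Tool frame: the origin (TCP) lies between the finger pads; the fingertips stand 19 mm ahead of it and the grasp point (between the pads) is the TCP (ctrl.nose_length is the distance from the TCP to the fingertips, in m); z points along the fingers, y is the line along which they close (so a half turn about z gives the same grasp; the last joint's range is limited). The gripper opens to 85 mm and grips with 20 to 120 N. Pads are 22 mm wide; open, the fingers measure 114 mm over their backs; the gripper's body (76 mm by 85 mm) begins 54 mm behind the grasp point. The pads swing forward as they close: fully open they stand 13 mm farther back than shut.
Start: joints at [-1.376, 0.286, 1.577, -0, 1.279, -0.15], TCP at [0.228, -0.635, 0.25] pointing down, gripper open.
Joint ranges: [-2.77, 2.77], [-0.9, 2.22], [0.21, 2.48], [-1.53, 4.67], [0.24, 2.81], [-2.84, 2.84]. Speed limits (rad/s): [2.79, 2.79, 3.14, 3.14, 3.14, 3.14].

INTERFACE

Orientations are given as a unit quaternion [x, y, z, w].
In Python, from plant import ctrl gives the robot as it stands.
- The arm moves only by the tool apply_moves, never from a script. Its argument "series" is a list of rows, each a list of 6 numbers: the shift along the world's x, y, z scaled (see below), then the turn, a rotation vector about the world's x, y, z scaled (see below). A call has 1 to 20 rows; each row is the pose to reach, as a shift and turn from the pose commanded when the call began; what a row does not reach only later rows make up. The controller multiplies each number of a shift by 0.8 m and each number of a turn by 45 degrees. A row lasts 1/8 s, in which the tool goes at most 62.5 mm and 10.7 degrees, less where a joint would pass 70% of its speed; a pose out of reach is approached as far as the arm can. A call with a number of a shift or a turn outside -1 to 1 is refused whole. A call with a gripper value outside its range is refused whole. "jaw" is the opening, from 0 (shut) to 1 (fully open), set as the call begins (left out, the last holds). The fingers move at their own pace and stop on an object; "squeeze" is the grip in N (left out, the last holds). Time passes only in rows, so rows that repeat a pose let the fingers close. It gives the time, the measured TCP pose, the force, the opening and the grip force at its end, in the units of the state.
- ctrl.get_state(): the state, without advancing time (a new reading comes with each control period).
- ctrl.read_camera(name): name is "side" or "top"; returns the picture (480x640x3 uint8, red, green, blue); there is no depth.
- ctrl.get_calibration(name): a dict with "fx", "fy", "cx", "cy" (pixels), "dist_coeffs" ([k1, k2, p1, p2, k3] as OpenCV has them; the pictures are not rectified), "xyz" and "orientation" of the camera in the world. Camera axes: x right, y up, looking along -z (the intrinsics and any distortion apply to the point x, -y, -z); pixel columns grow to the right and rows downward; lengths in m; the calibration is good to about 2 mm. A picture is of the moment at which its call begins. get_calibration takes no time and is no camera call.
- ctrl.sign_off(): hands the job in; it is judged then, once.
Trained networks look in the newest picture that a camera, given by its name, has taken for a name from the list of things; names that differ only in an ending like _2 or _b are one class to them, and where a whole thing is asked for, a point or a joint stands for the part that bears it (a point fixed in the world has none). Each returns a list of dicts, best first, with "p" (0 to 1); they miss things now and then, are a little off and sometimes report something else, mostly with a low value. They report only what shows in the picture. A call takes as long as a camera call. They do not tell look-alikes from the thing itself.
- ctrl.boxes_of(thing, camera): "xy" ([column, row] as shares, 0 to 1, of the picture: columns of its width, rows of its height, amid what is visible of it).
- ctrl.silhouettes(thing, camera): "pixels" (480x640 bool, what is visible of it) and "xy" ([column, row] as shares, 0 to 1, of the picture: columns of its width, rows of its height, amid what is visible of it).
The state is a dict: "time": time; "qpos": joint angles; "dq": joint speeds; "joint_efforts": joint torques, N m; "eef_pos": TCP position; "tcp_rot": TCP orientation; "contact_force": force on the tool from outside, world axes, zero at the start; "wrist_torque": the same for the moment, N m; "opening": opening from 0.0 (shut) to 1.0 (fully open); "finger_force": force on a finger pad.
Only numpy, scipy, OpenCV 4.12 (cv2) and the standard library are available. Lean on these libraries where they do the work, as an engineer would, in place of code of your own. Each camera call takes 0.05 s, during which the arm holds its last target. There are 200 camera calls.

TASK

Take the brass drift out of its wooden stand and with its tip tap or push the steel bearing cup down into the red hub, working alternately around the rim so that it goes in square and never cocks by more than about 3.5 degrees. The bearing bruises above about 30 N, so be gentle, but finish with a firm push of about 25 N on the seated rim, so that you feel that its flange is home all round on the black packing ring, whose thickness you do not know. Put the drift back upright in its stand and do not shift the loose parts lying about.

Things in the scene. Friction and masses are not known exactly. Their poses are not given: they have to be found in the camera images.
- hub: Red steel hub block, 120 x 120 x 45 mm, clamped to the bench (it cannot move), with a 72 mm bore. Two dark clamp feet with bolts (21 mm high) at its +-y sides reach 90 mm from the middle. Origin: centre of its underside; z up; its top face is at z = 45 mm. On that face, under the cup's flange, lies a fixed black packing ring, 100 mm across, 1 to 9 mm thick (differs each time).
- cup: Bright steel flanged bearing cup, started in the hub's bore: flange ring 100 mm outside, 60 mm inside, 8 mm thick, over a 70 mm sleeve. Origin: centre of the flange's underside; z: its axis, up. It starts 15 to 18 mm above the hub's face and leans up to 1.7 degrees any way. Home: flange lies on the packing ring, whose thickness only feel can tell. Only the drift may press on it, at most 30 N.
- cup_rim (a point): Centre of the flange's top face; the rim around it, 33 to 47 mm out, is where to tap. Tight fit: it stays where it is left. A push on one side at 20 mm/s takes about 8 N, more if faster, sinks that side and the middle by half of that or less, so the cup tilts. Once the flange meets the packing there, it goes solid and the force climbs steeply: touch it slowly (10 mm/s).
- drift: Hand drift, 130 mm long, standing upright in the stand: round brass shaft 16 mm in diameter from the tip (z = 0) to z = 70 mm, above it an orange square grip 24 x 24 mm from z = 70 to 130 mm, flats facing its x and y. 0.2 kg. Origin: centre of the tip's end face; z up along the drift.
- stand: Wooden block 64 x 64 x 40 mm, fixed to the bench, with a round hole 26 mm in diameter and 34 mm deep in its top for the drift's shaft. Origin: centre of its underside; the floor of the hole is at z = 6 mm.
- pot: Stainless steel pot without a lid, 76 mm in diameter, 80 mm high, loose, a bystander. Origin: centre of its underside.
- wood_block: Loose wooden block 45 x 130 x 35 mm, a bystander. Origin: centre of its underside.
- washer: Loose copper-coloured washer 64 mm in diameter, 7 mm thick, a bystander. Origin: centre of its underside.
- round_bar: Loose steel round-bar offcut standing on end, 28 mm in diameter, 55 mm high, a bystander. Origin: centre of its underside.
- collar: Loose brass collar 40 mm in diameter, 18 mm high, a bystander. Origin: centre of its underside.
Things that resemble listed ones, but are neither listed nor needed, are in the scene too. There is more than one size of the stand; the job needs the smallest.

How it is judged:
On the way, in this order (a step that is already met when the one before it is completed fails the run):
1. the drift is lifted out of its stand (z of drift in the frame of stand above 0.05 m), for 0.1 s.
2. the cup is home on the packing and square, and the drift pushes firmly on it (more than 19 N) (contact force between hub and cup above 8 N and angle between the z axis of cup and the z axis of hub, either way round below 0.018 rad and contact force between drift and cup above 19 N), for 0.05 s.
At the end, for the whole second after the job is handed in: The cup's flange rests on the packing ring of the hub (it is in contact) and is square within 0.018 rad, after a firm push of more than 19 N on the seated cup, and the drift stands upright, released and at rest in the hole of its stand (contact force between hub and cup above 0.8 N and angle between the z axis of cup and the z axis of hub, either way round below 0.018 rad and horizontal distance between drift and stand below 0.01 m and z of drift in the frame of stand below 0.01 m and angle between drift's own z axis and vertical below 0.12 rad and linear speed of drift below 0.02 m/s); the robot touches nothing.
It fails at once if the cup cocks: it leans more than 0.065 rad (3.7 degrees) in the bore (angle between the z axis of cup and the z axis of hub, either way round above 0.065 rad).
It fails at once if the drift presses on the cup with more than 33 N (contact force between drift and cup above 33 N).
It fails at once if fingers or arm press on the cup instead of the drift (contact force between any of the fingers, the arm and cup above 2 N).
It fails at once if a bystander is moved more than 20 mm (distance of any of pot, wood_block, washer, round_bar, collar from where it was at the start of the episode above 0.02 m).
It also fails if it takes over 72 s, if anything falls off the work surface, if the arm or the gripper's body presses on something with over 40 N, if the wrist force passes 120 N, or if a joint passes its speed limit or range.

## Working session

There is one attempt and no reset: what is moved stays moved. The work goes in short steps, Python scripts to look and compute and a tool call to move; the robot and the scene stay as the last step left them, time stands still between calls to the robot, and variables do not carry over. Pictures are saved under pics/ and viewed, at most 10 in all, crops included, and the job is handed in when it is done.

Besides the shell and the picture viewer there is one more tool, called after ">>>" by a JSON object that holds its "api" and its "payload", one argument or row to a line. apply_moves: Moves the arm, as the interface text tells. Shifts and turns lie within -1 to 1; 1 stands for 0.8 m of shift or 45 degrees of turn. Its arguments: {"type":"object","properties":{"series":{"type":"array"},"jaw":{"type":"number"},"squeeze":{"type":"number"}},"required":["series"]}

```bash
mkdir -p pics; ls; cat > h.py <<'E'
import numpy as np,cv2
from scipy.spatial.transform import Rotation as R
from plant import ctrl
def shot(c,n):
    im=np.array(ctrl.read_camera(c)); cv2.imwrite('pics/'+n+'.png',im[:,:,::-1]); return im
def ray(c,u,v):
    k=ctrl.get_calibration(c); K=np.array([[k['fx'],0,k['cx']],[0,k['fy'],k['cy']],[0,0,1.]])
    p=cv2.undistortPoints(np.array([[[u,v]]],float),K,np.array(k['dist_coeffs'],float))[0,0]
    d=R.from_quat(k['orientation']).apply([p[0],-p[1],-1]); return np.array(k['xyz']),d
def at(c,u,v,z):
    o,d=ray(c,u,v); return o+d*(z-o[2])/d[2]
def proj(c,P):
    k=ctrl.get_calibration(c); K=np.array([[k['fx'],0,k['cx']],[0,k['fy'],k['cy']],[0,0,1.]])
    q=R.from_quat(k['orientation']).inv().apply(np.atleast_2d(P)-np.array(k['xyz']))*[1,-1,-1]
    return cv2.projectPoints(q.reshape(-1,1,3),np.zeros(3),np.zeros(3),K,np.array(k['dist_coeffs'],float))[0][:,0]
E
python3 - <<'E'
from h import *
for c in('top','side'):
    shot(c,c+'0'); k=ctrl.get_calibration(c); print(c,k['xyz'],k['fx'],R.from_quat(k['orientation']).apply([0,0,-1]))
    for t,z in(('hub',.045),('cup',.07),('drift',.13),('stand',.04),('pot',.08),('wood_block',.035),('washer',.007),('round_bar',.055),('collar',.018)):
        for b in ctrl.boxes_of(t,c)[:5]:
            u,v=b['xy'][0]*640,b['xy'][1]*480
            print(t,round(b['p'],2),round(u),round(v),at(c,u,v,z).round(3))
print(ctrl.get_state())
E
```

```text
pics
top [0.46076078 0.03587155 1.21197026] 549.4129748433895 [ 0.10102485 -0.01525176 -0.99476699]
hub 0.91 317 280 [0.513 0.017 0.045]
hub 0.63 333 292 [ 0.488 -0.016  0.045]
cup 0.57 333 292 [ 0.486 -0.015  0.07 ]
drift 0.63 201 276 [0.524 0.247 0.13 ]
drift 0.59 459 311 [ 0.441 -0.26   0.13 ]
stand 0.87 210 279 [0.523 0.244 0.04 ]
stand 0.66 168 334 [0.408 0.336 0.04 ]
stand 0.62 164 216 [0.66  0.344 0.04 ]
pot 0.86 460 310 [ 0.442 -0.276  0.08 ]
wood_block 0.82 291 186 [0.72  0.069 0.035]
washer 0.62 392 208 [ 0.672 -0.156  0.007]
round_bar 0.62 226 210 [0.667 0.208 0.055]
round_bar 0.6 200 276 [0.528 0.263 0.055]
collar 0.45 270 214 [0.663 0.116 0.018]
side [0.22394948 0.70439332 0.62016442] 473.223963825212 [ 0.36681897 -0.73043794 -0.57611132]
hub 0.6 359 264 [0.484 0.038 0.045]
hub 0.43 366 250 [ 0.49  -0.01   0.045]
cup 0.75 365 253 [0.478 0.03  0.07 ]
drift 0.78 283 313 [0.504 0.287 0.13 ]
stand 0.87 180 361 [0.647 0.37  0.04 ]
stand 0.76 283 348 [0.515 0.278 0.04 ]
stand 0.6 325 413 [0.404 0.355 0.04 ]
pot 0.78 426 193 [ 0.429 -0.218  0.08 ]
pot 0.4 363 250 [0.48  0.035 0
[... 327 characters left out ...]
array([-1.37598810e+00,  2.86245849e-01,  1.57667886e+00,  2.38581690e-05,
        1.27857828e+00, -1.49964601e-01]), 'dq': array([ 3.59850580e-05, -1.13027532e-03,  2.03538596e-04, -2.07635370e-03,
       -3.21118431e-04, -7.62781219e-04]), 'joint_efforts': array([-4.30514410e-04, -4.05973077e+01, -2.92949438e+01, -1.54565623e-04,
        4.77957074e-04, -9.11093068e-07]), 'eef_pos': array([ 0.2281938 , -0.63525791,  0.25037247]), 'tcp_rot': array([9.85178810e-01, 1.71530494e-01, 1.24257998e-05, 4.45650028e-05]), 'contact_force': array([-0.17487532, -0.0332026 ,  0.37812401]), 'wrist_torque': array([ 0.01240117,  0.00949506, -0.01315729]), 'finger_force': 0.0, 'opening': 1.0012076433761437}
```

View pics/top0.png

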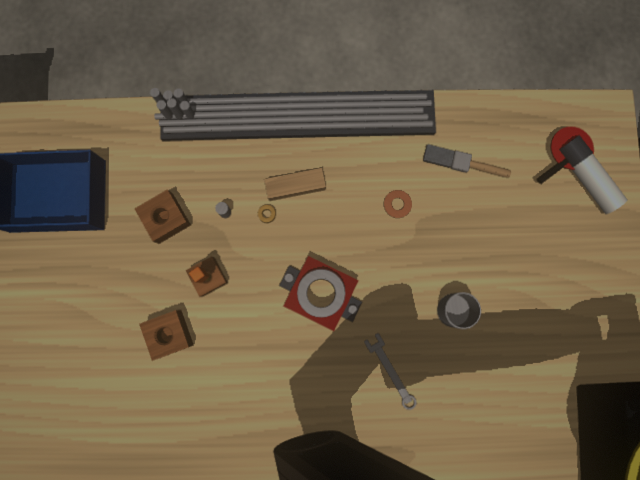

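View pics/side0.png

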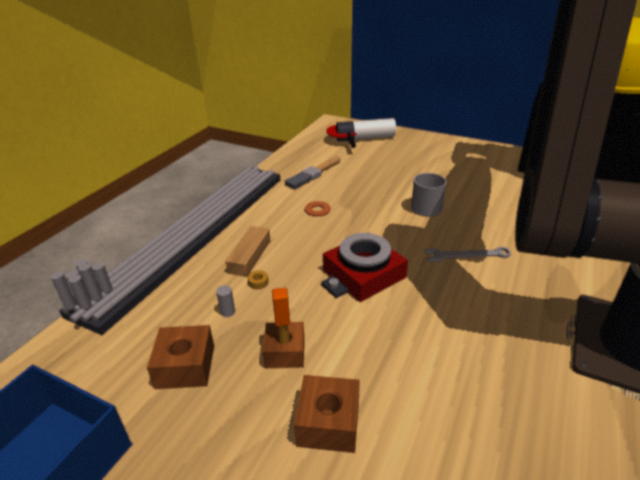

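The top image shows three stands, at (164,216), (208,276) and (167,333). The middle one is the smallest and holds the orange-gripped drift (200,273). The two grey bars are not drifts. The cup sits in the hub at (321,292). Next I'll take a close crop and measure precisely.

```bash
python3 - <<'E'
from h import *
from scipy.optimize import least_squares
t=cv2.imread('pics/top0.png');s=cv2.imread('pics/side0.png')
a=cv2.resize(t[240:310,170:263],(400,300),interpolation=3);b=cv2.resize(s[275:380,225:365],(400,300),interpolation=3)
c=cv2.resize(t[240:345,270:410],(400,300),interpolation=3);d=cv2.resize(s[225:302,313:415],(400,300),interpolation=3)
cv2.imwrite('pics/crop.png',np.vstack([np.hstack([a,b]),np.hstack([c,d])]))
# orange grip
M={}
for n,im in(('top',t),('side',s)):
    h=cv2.cvtColor(im,cv2.COLOR_BGR2HSV); m=((h[...,0]>4)&(h[...,0]<16)&(h[...,1]>215)&(h[...,2]>100)).astype(np.uint8)
    k,l,st,ce=cv2.connectedComponentsWithStats(m)
    for i in range(1,k):
        if st[i,4]>40: print(n,st[i],ce[i])
for n in('top','side'):
    shot(n,n+'1')
    for th in('drift','stand','cup','hub'):
        for o in ctrl.silhouettes(th,n)[:3]:
            m=np.asarray(o['pixels']).astype(np.uint8); cs=cv2.findContours(m,0,1)[0]
            q=max(cs,key=cv2.contourArea); print(n,th,round(o['p'],2),np.array(o['xy'])*[640,480],m.sum(),cv2.minAreaRect(q), cv2.fitEllipse(q) if th=='cup' else '')
E
```

```text
side [273 288  17  38 509] [280.81335953 306.3280943 ]
top drift 0.48 [203.712 275.904] 220 ((199.50003051757812, 276.0000305175781), (17.677669525146484, 14.849242210388184), 45.0) 
top stand 0.69 [161.6  218.88] 1771 ((162.42083740234375, 216.1995849609375), (43.5938720703125, 43.12812423706055), 62.241458892822266) 
top stand 0.68 [166.528 334.992] 1799 ((165.7063446044922, 334.0330505371094), (41.303749084472656, 45.87633514404297), 68.8387451171875) 
top stand 0.67 [213.184 279.408] 732 ((206.7000274658203, 276.4000244140625), (31.752164840698242, 32.199378967285156), 63.43495178222656) 
top cup 0.79 [325.696 279.888] 1257 ((320.5, 293.0), (46.0, 47.0), 90.0) ((320.6418762207031, 293.1506042480469), (46.925323486328125, 48.04239273071289), 119.74311828613281)
top cup 0.48 [395.2  209.52] 501 ((397.5, 203.5), (27.0, 27.0), 90.0) ((397.33062744140625, 203.79617309570312), (26.654884338378906, 27.78148078918457), 117.23627471923828)
top hub 0.82 [305.408 302.88 ] 3114 ((320.3000183105469, 293.4000244140625), (82.28730010986328, 56.79612731933594), 26.56505012512207) 
side drift 0.78 [280.704 314.592] 788 ((282.0449523925781, 315.20068359375), (56.15797805786133, 16.70392608642578), 82.14668273925781) 
side stand 0.71 [282.816 348.912] 1644 ((283.5, 345.0), (46.0, 43.0), 90.0) 
side stand 0.69 [181.632 360.912] 3756 ((180.18020629882812, 357.5228271484375), (63.48112106323242, 69.67961883544922), 85.91438293457031) 
side stand 0.64 [327.68  413.616] 4351 ((326.57867431640625, 413.2662658691406), (62.04179000854492, 73.32572937011719), 4.5739216804504395) 
side cup 0.73 [365.184 250.08 ] 1325 ((365.0, 250.0), (34.0, 50.0), 90.0) ((364.7324523925781, 249.97837829589844), (33.93821716308594, 49.47001647949219), 91.69291687011719)
side hub 0.79 [360.  265.2] 4181 ((360.7133483886719, 265.9745178222656), (63.84695816040039, 86.99148559570312), 61.38954162597656)
```

View pics/crop.png

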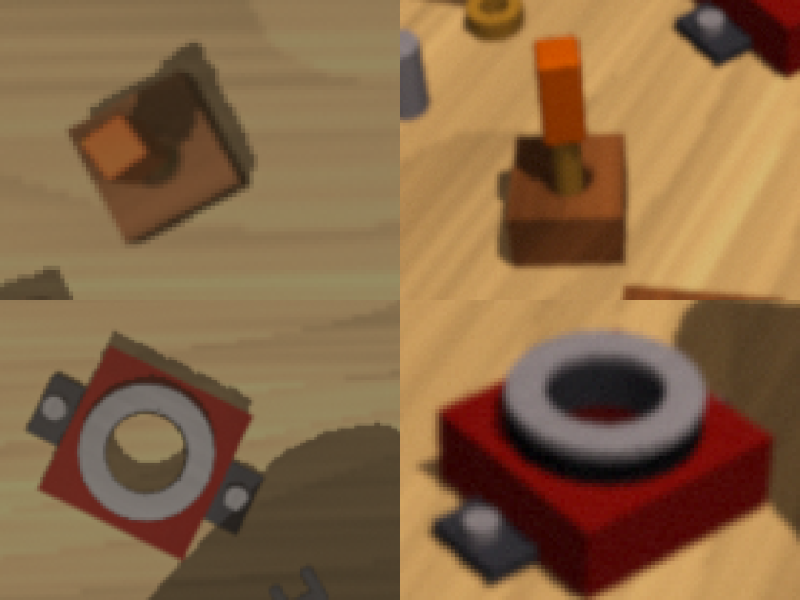

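```bash
cat >> h.py <<'E'
def hullmask(c,P):
    m=np.zeros((1920,2560),np.uint8); q=cv2.convexHull((proj(c,P)*4+1.5).round().astype(np.int32)); cv2.fillConvexPoly(m,q,255)
    return cv2.resize(m,(640,480),interpolation=cv2.INTER_AREA)/255.
def rz(P,x,y,a,z0=0):
    return R.from_euler('z',a).apply(P)+[x,y,z0]
def box(w,z1,z2): return np.array([[i*w/2,j*w/2,z] for i in(-1,1) for j in(-1,1) for z in(z1,z2)])
def orange(im):
    h=cv2.cvtColor(im,cv2.COLOR_BGR2HSV); return ((h[...,0]<15)&(h[...,0]>5)&(h[...,1]>185)&(h[...,2]>120))*1.
E
python3 - <<'E'
from h import *
from scipy.optimize import differential_evolution as DE
print('stand',at('top',206.5,276.3,.04),at('side',283.8,336.3,.04))
print('griptop',at('top',196.3,274,.136),at('side',280,292.5,.136))
print('cup',at('top',320.9,293,.0695),at('side',365.3,248.2,.0695))
print('hubtop circle')
ims={c:cv2.imread(f'pics/{c}0.png') for c in('top','side')}
ms={c:orange(ims[c]) for c in ims}
for c,(y,x) in(('top',(273,199)),('side',(306,281))):
    w=np.zeros((480,640));w[y-25:y+26,x-20:x+21]=1;ms[c]=ms[c]*w;print(c,ms[c].sum())
def fit(cams):
    def f(p):
        e=0
        for c in cams:
            m=hullmask(c,rz(box(.024,.076,.136),*p)); e+=np.abs(m-ms[c]).sum()/ms[c].sum()
        return e
    r=DE(f,[(.49,.56),(.22,.28),(-.785,.785)],maxiter=40,popsize=10,seed=0,tol=1e-4);print(cams,r.x,np.degrees(r.x[2]),r.fun)
fit(['top','side']);fit(['side']);fit(['top'])
# cup ring edge: bright gray mask
for c,(u,v) in(('top',(321,293)),('side',(365,249))):
    h=cv2.cvtColor(ims[c],cv2.COLOR_BGR2HSV); m=((h[...,1]<60)&(h[...,2]>105)).astype(np.uint8); w=np.zeros_like(m);w[v-30:v+31,u-30:u+31]=1;m*=w
    q=max(cv2.findContours(m,0,1)[0],key=cv2.contourArea);e=cv2.fitEllipse(q);print(c,m.sum(),e,at(c,*e[0],.0695))
E
```

```text
stand [0.52789058 0.25272376 0.04      ] [0.52704686 0.25654296 0.04      ]
griptop [0.52741013 0.25500136 0.136     ] [0.52636124 0.25649402 0.136     ]
cup [0.48536868 0.01020432 0.0695    ] [0.48217747 0.01570834 0.0695    ]
hubtop circle
top 9.0
side 649.0
['top', 'side'] [ 0.52894579  0.25564125 -0.27007892] -15.47438238652337 24.26840488635105Traceback (most recent call last):
  File "<stdin>", line 18, in <module>
  File "<stdin>", line 17, in fit
    return fun(*args, **kwargs)
    ret = solver.solve()
    next(self)
    ~~~~^^^^^^
    energy = self.func(parameters)
    return self.f(x, *self.args)
           ~~~~~~^^^^^^^^^^^^^^^
  File "<stdin>", line 15, in f
  File "h.py", line 17, in hullmask
    m=np.zeros((1920,2560),np.uint8); q=cv2.convexHull((proj(c,P)*4+1.5).round().astype(np.int32)); cv2.fillConvexPoly(m,q,255)
                                                        ~~~~^^^^^
  File "h.py", line 13, in proj
    k=ctrl.get_calibration(c); K=np.array([[k['fx'],0,k['cx']],[0,k['fy'],k['cy']],[0,0,1.]])
ValueError: time passes only in moves, steps and waits
```

```bash
sed -i 's/ctrl.get_calibration(c)/cal(c)/; s/^from plant import ctrl/from plant import ctrl\nimport functools\n@functools.lru_cache\ndef cal(c): return ctrl.get_calibration(c)/' h.py
python3 - <<'E'
from h import *
from scipy.optimize import differential_evolution as DE
ims={c:cv2.imread(f'pics/{c}0.png') for c in('top','side')}
H=cv2.cvtColor(ims['top'],cv2.COLOR_BGR2HSV);print(H[274,192:204].tolist(),H[282,212].tolist())
ms={'side':orange(ims['side']),'top':((H[...,1]>168)&(H[...,2]>115)&(H[...,0]<16))*1.}
for c,(y,x) in(('top',(275,199)),('side',(306,281))):
    w=np.zeros((480,640));w[y-(12 if c=='top' else 25):y+(13 if c=='top' else 26),x-14:x+15]=1;ms[c]=ms[c]*w;print(c,ms[c].sum())
def fit(cams):
    def f(p):
        return sum(np.abs(hullmask(c,rz(box(.024,.076,.136),*p))-ms[c]).sum()/ms[c].sum() for c in cams)
    r=DE(f,[(.49,.56),(.22,.28),(-.785,.785)],maxiter=25,popsize=8,seed=0,tol=1e-3);print(cams,r.x,np.degrees(r.x[2]),r.fun)
fit(['side']);fit(['top'])
for c,(u,v) in(('top',(321,293)),('side',(365,249))):
    h=cv2.cvtColor(ims[c],cv2.COLOR_BGR2HSV); m=((h[...,1]<60)&(h[...,2]>100)).astype(np.uint8); w=np.zeros_like(m);w[v-30:v+31,u-30:u+31]=1;m*=w
    q=max(cv2.findContours(m,0,1)[0],key=cv2.contourArea);e=cv2.fitEllipse(q);print(c,m.sum(),e,at(c,*e[0],.0695))
E
```

```text
[[13, 182, 146], [13, 181, 145], [13, 181, 145], [13, 179, 145], [13, 180, 146], [13, 178, 146], [13, 178, 146], [13, 178, 146], [13, 178, 146], [13, 179, 147], [13, 181, 141], [11, 180, 116]] [13, 149, 116]
top 128.0
side 595.0
['side'] [0.52692807 0.25689999 0.61633941] 35.31364689873694 0.24303180095567636
['top'] [ 0.52826878  0.25963964 -0.2491297 ] -14.274080346020263 0.8384497549019608
top 1085 ((320.6381530761719, 293.0579528808594), (46.16773986816406, 46.38983154296875), 168.08314514160156) [0.48526346 0.01075088 0.0695    ]
side 773 ((365.19329833984375, 248.27122497558594), (29.564027786254883, 50.02647399902344), 92.70557403564453) [0.4822787  0.01600717 0.0695    ]
```

>>> {"api": "apply_moves", "payload": {
  "series": [
    [0.4, 0.48, 0, 0, 0, 1],
    [0.4, 0.48, 0, 0, 0, 1],
    [0.4, 0.48, 0, 0, 0, 1],
    [0.4, 0.48, 0, 0, 0, 1],
    [0.4, 0.48, 0, 0, 0, 1],
    [0.4, 0.48, 0, 0, 0, 1],
    [0.4, 0.48, 0, 0, 0, 1],
    [0.4, 0.48, 0, 0, 0, 1],
    [0.4, 0.48, 0, 0, 0, 1]
  ],
  "jaw": 0.8
}}

```text
time: 2.62
eef_pos: [0.5502, -0.2477, 0.2504]
tcp_rot: [0.843, 0.538, 0.0, -0.0]
contact_force: [-0.3, 0.1, 0.5]
opening: 0.801
finger_force: 0.0
```

>>> {"api": "apply_moves", "payload": {
  "series": [
    [-0.03, 0.634, 0, 0, 0, 1],
    [-0.03, 0.634, 0, 0, 0, 1],
    [-0.03, 0.634, 0, 0, 0, 1],
    [-0.03, 0.634, 0, 0, 0, 1],
    [-0.03, 0.634, 0, 0, 0, 1],
    [-0.03, 0.634, 0, 0, 0, 1],
    [-0.03, 0.634, 0, 0, 0, 1],
    [-0.03, 0.634, 0, 0, 0, 1],
    [-0.03, 0.634, 0, 0, 0, 1],
    [-0.03, 0.634, 0, 0, 0, 1]
  ]
}}

```text
time: 3.88
eef_pos: [0.5243, 0.2553, 0.2502]
tcp_rot: [0.575, 0.818, -0.0, 0.0]
contact_force: [0.5, -0.9, 0.1]
opening: 0.794
finger_force: 0.0
```

>>> {"api": "apply_moves", "payload": {
  "series": [
    [0, 0, -0.06, 0, 0, 0.34],
    [0, 0, -0.06, 0, 0, 0.34],
    [0, 0, -0.06, 0, 0, 0.34]
  ]
}}

```text
time: 4.25
eef_pos: [0.5246, 0.2538, 0.2018]
tcp_rot: [0.463, 0.886, -0.001, -0.0]
contact_force: [0.2, -0.5, 0.0]
opening: 0.801
finger_force: 0.0
```

>>> {"api": "apply_moves", "payload": {
  "series": [
    [0.0035, 0, -0.04, 0, 0, 0],
    [0.0035, 0, -0.08, 0, 0, 0],
    [0.0035, 0, -0.113, 0, 0, 0],
    [0.0035, 0, -0.113, 0, 0, 0]
  ]
}}

```text
time: 4.75
eef_pos: [0.5262, 0.2544, 0.1104]
tcp_rot: [0.463, 0.887, -0.001, -0.001]
contact_force: [0.1, -0.0, 0.2]
opening: 0.8
finger_force: 0.0
```

```bash
python3 - <<'E'
from h import *
s=shot('side','side2')[250:400,200:380]; cv2.imwrite('pics/c2.png',cv2.resize(s[:,:,::-1],(720,600),interpolation=3)); st=ctrl.get_state();print(st['eef_pos'],st['contact_force'])
E
```

```text
[0.52736122 0.25496271 0.11216856] [-0.73660668 -0.43174603  0.01740151]
```

View pics/c2.png

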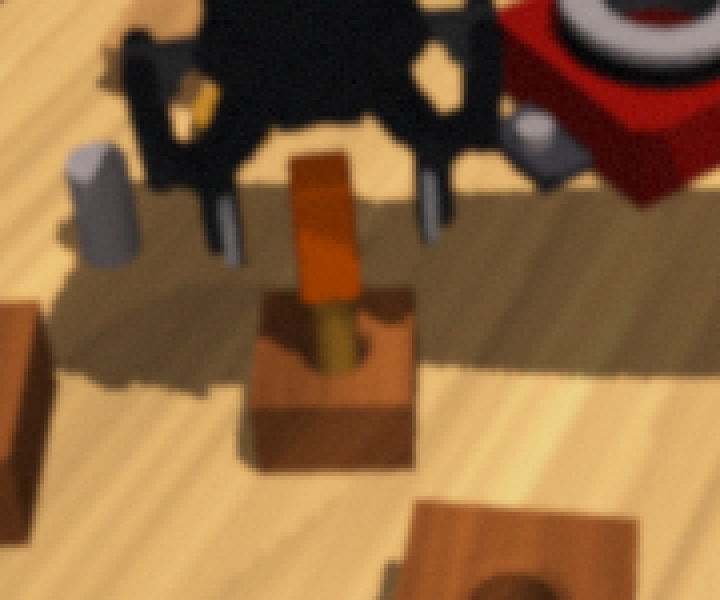

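```bash
python3 - <<'E'
from h import *
d=np.array([np.cos(.61),np.sin(.61),0]);P=np.array([.5274,.255,.103])
for q in(P+.034*d,P-.034*d,P,np.array([.527,.2558,.136])): print((proj('side',q)-[200,250])*4)
E
```

```text
[[238.0296914  240.81695088]]
[[412.32671015 219.51916394]]
[[325.65817048 230.10625134]]
[[319.47140286 168.39534018]]
```

The crop shows the fingertips at (232,262) and (432,240). They straddle the orange grip at (325,230), as predicted, so I'll close.

>>> {"api": "apply_moves", "payload": {
  "series": [
    [0, 0, 0, 0, 0, 0],
    [0, 0, 0, 0, 0, 0],
    [0, 0, 0, 0, 0, 0],
    [0, 0, 0, 0, 0, 0],
    [0, 0, 0, 0, 0, 0],
    [0, 0, 0, 0, 0, 0]
  ],
  "jaw": 0,
  "squeeze": 90
}}

```text
time: 5.55
eef_pos: [0.528, 0.2562, 0.1136]
tcp_rot: [0.461, 0.887, 0.001, 0.001]
contact_force: [-0.5, -0.8, 6.0]
opening: 0.268
finger_force: 88.9
```

>>> {"api": "apply_moves", "payload": {
  "series": [
    [0, 0, 0.03, 0, 0, 0],
    [0, 0, 0.08, 0, 0, 0],
    [0, 0, 0.13, 0, 0, 0],
    [0, 0, 0.17, 0, 0, 0],
    [0, 0, 0.17, 0, 0, 0],
    [0, 0, 0.17, 0, 0, 0]
  ]
}}

```text
time: 6.3
eef_pos: [0.5258, 0.2557, 0.2453]
tcp_rot: [0.461, 0.887, -0.001, -0.001]
contact_force: [-1.0, -0.4, -3.1]
opening: 0.273
finger_force: 88.9
```

```bash
python3 - <<'E'
from h import *
s=shot('side','side3')[150:350,180:420]; t=shot('top','top3')[200:340,150:318]; cv2.imwrite('pics/c3.png',np.hstack([cv2.resize(s,(400,334),interpolation=3),cv2.resize(t,(400,334),interpolation=3)])[:,:,::-1]); st=ctrl.get_state();print(st)
E
```

```text
{'time': 6.4, 'qpos': array([ 2.79041280e-01,  9.59351785e-02,  1.80713923e+00,  3.22845230e-05,
        1.24380977e+00, -3.32765123e-01]), 'dq': array([ 0.00040603,  0.0005277 , -0.00819806, -0.00128287,  0.00202579,
       -0.00055706]), 'joint_efforts': array([ 1.97868462e-02, -3.48071587e+01, -3.07403719e+01, -3.85443946e-04,
        2.15624656e-03,  5.19871651e-05]), 'eef_pos': array([0.52562043, 0.25556616, 0.244745  ]), 'tcp_rot': array([ 0.46133417,  0.88722251, -0.00180883, -0.00193091]), 'contact_force': array([ 0.21508884,  1.03097208, -3.29944112]), 'wrist_torque': array([ 0.02722932,  0.06274936, -0.02442196]), 'finger_force': 88.8808286190033, 'opening': 0.2705483843096063}
```

View pics/c3.png

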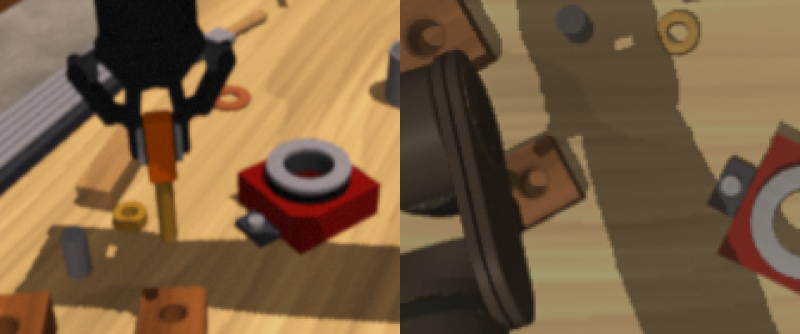

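```bash
python3 - <<'E'
from h import *
from scipy.optimize import differential_evolution as DE
o=ctrl.silhouettes('drift','side')
for q in o[:2]:
    m=np.asarray(q['pixels']); r,c=np.where(m); print(q['p'],m.sum(),r.min(),r.max(),c.min(),c.max())
    for y in range(r.min(),r.max()+1,6): x=np.where(m[y])[0]; print(y,x.min(),x.max(),len(x),end=' | ')
print()
P=np.array([.5256,.2556,.2447-.106])
cyl=np.array([[.008*np.cos(a),.008*np.sin(a),z] for a in np.linspace(0,6.2,24) for z in(0,.07)])
pm=hullmask('side',cyl+P)>.5; r,c=np.where(pm);print('pred',r.min(),r.max())
for y in range(r.min(),r.max()+1,6): x=np.where(pm[y])[0]; print(y,x.min(),x.max(),end=' | ')
im=cv2.imread('pics/side3.png');h=cv2.cvtColor(im,cv2.COLOR_BGR2HSV)
print()
for y in (262,270,280,288,292,296,300): print(y,[(int(a),int(b),int(d)) for a,b,d in h[y,268:292:2]])
E
```

```text
0.9 1106 216 294 265 286
216 274 281 8 | 222 266 282 17 | 228 267 283 17 | 234 267 283 17 | 240 268 284 17 | 246 269 284 16 | 252 269 285 17 | 258 270 284 15 | 264 273 283 11 | 270 274 284 11 | 276 275 284 10 | 282 275 285 11 | 288 276 285 10 | 294 278 283 6 | 
pred 251 294
251 276 279 | 257 272 283 | 263 273 283 | 269 273 284 | 275 274 284 | 281 275 285 | 287 275 285 | 293 276 284 | 
262 [(18, 133, 222), (17, 136, 220), (17, 140, 191), (17, 197, 88), (18, 202, 86), (17, 206, 89), (16, 199, 86), (17, 187, 86), (17, 142, 181), (18, 132, 211), (17, 132, 213), (18, 132, 214)]
270 [(17, 132, 220), (18, 133, 218), (18, 139, 203), (17, 165, 116), (17, 200, 97), (17, 196, 113), (17, 201, 118), (18, 203, 112), (17, 158, 145), (18, 133, 214), (18, 133, 217), (17, 135, 215)]
280 [(17, 152, 161), (18, 137, 207), (17, 135, 209), (17, 145, 179), (17, 191, 96), (17, 204, 106), (17, 199, 119), (17, 203, 118), (17, 190, 117), (17, 141, 192), (17, 135, 206), (18, 134, 205)]
288 [(17, 139, 171), (17, 134, 183), (17, 138, 188), (18, 139, 192), (16, 171, 115), (17, 203, 102), (17, 202, 116), (18, 211, 115), (17, 195, 114), (18, 152, 161), (18, 135, 212), (18, 132, 215)]
292 [(16, 142, 97), (16, 138, 100), (17, 138, 96), (16, 134, 97), (17, 160, 89), (18, 200, 98), (18, 207, 112), (18, 199, 118), (17, 191, 116), (17, 147, 174), (18, 133, 209), (17, 135, 209)]
296 [(16, 134, 97), (17, 141, 98), (17, 135, 98), (15, 142, 95), (17, 144, 92), (16, 141, 94), (16, 150, 97), (16, 142, 97), (16, 138, 98), (17, 141, 96), (16, 139, 103), (16, 134, 103)]
300 [(16, 137, 95), (16, 137, 95), (16, 143, 91), (15, 136, 92), (16, 138, 96), (16, 144, 99), (16, 147, 99), (16, 145, 97), (16, 138, 100), (16, 140, 104), (14, 137, 104), (16, 144, 103)]
```

Confirmed: the drift is held upright and its tip is 106 mm below the TCP. The side fit agrees to under 1 px. I'll move above the cup rim on its +y side.

>>> {"api": "apply_moves", "payload": {
  "series": [
    [-0.0525, -0.254, 0, 0, 0, 0],
    [-0.0525, -0.254, 0, 0, 0, 0],
    [-0.0525, -0.254, 0, 0, 0, 0],
    [-0.0525, -0.254, 0, 0, 0, 0],
    [-0.0525, -0.254, -0.03, 0, 0, 0],
    [-0.0525, -0.254, -0.068, 0, 0, 0],
    [-0.0525, -0.254, -0.068, 0, 0, 0],
    [-0.0525, -0.254, -0.068, 0, 0, 0]
  ]
}}

```text
time: 7.45
eef_pos: [0.4853, 0.0528, 0.1939]
tcp_rot: [0.461, 0.887, 0.0, 0.0]
contact_force: [0.5, -0.2, -1.7]
opening: 0.267
finger_force: 89.5
```

```bash
python3 - <<'E'
from h import *
s=shot('side','side4')[150:300,280:460]; cv2.imwrite('pics/c4.png',cv2.resize(s[:,:,::-1],(720,600),interpolation=3)); st=ctrl.get_state();print(st['eef_pos'],st['contact_force'],st['wrist_torque'])
e=st['eef_pos']
print('tip crop px',(proj('side',e-[0,0,.106])-[280,150])*4,'cup model',(proj('side',np.array([[.484+.05*np.cos(a),.0125+.05*np.sin(a),.0695] for a in(0,1.57,3.14,4.71)]))-[280,150])*4)
E
```

```text
[0.48572529 0.05281348 0.19464184] [ 0.58435409  0.01167592 -2.40759523] [0.00169004 0.02452772 0.01251988]
tip crop px [[305.43659564 401.51536939]] cup model [[246.15042576 362.98419142]
 [299.79683819 446.63096274]
 [438.00985468 414.63715426]
 [377.63277626 334.36682064]]
```

View pics/c4.png

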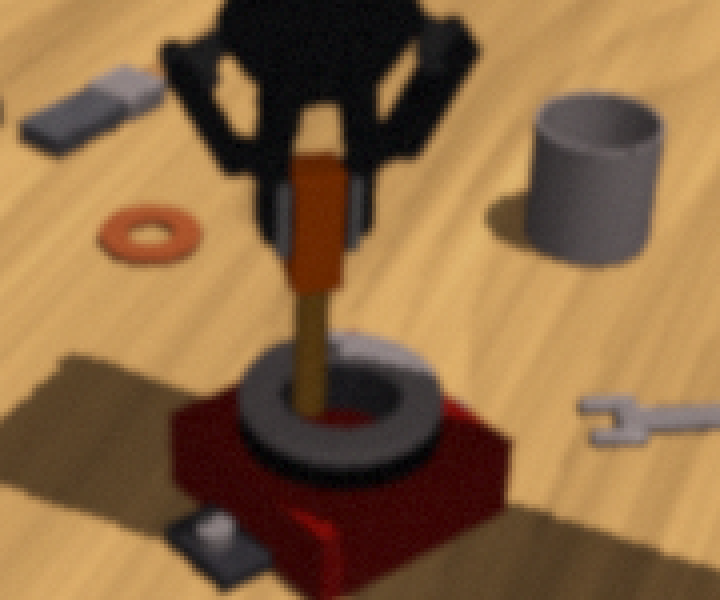

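The tip sits over the +y rim at about (311,412), on target. I'll go down slowly to find contact.

>>> {"api": "apply_moves", "payload": {
  "series": [
    [0, 0, -0.006, 0, 0, 0],
    [0, 0, -0.012, 0, 0, 0],
    [0, 0, -0.013, 0, 0, 0],
    [0, 0, -0.0145, 0, 0, 0],
    [0, 0, -0.016, 0, 0, 0]
  ]
}}

```text
time: 8.12
eef_pos: [0.4851, 0.0527, 0.1808]
tcp_rot: [0.461, 0.887, 0.0, 0.0]
contact_force: [-0.2, -0.3, -3.5]
opening: 0.27
finger_force: 89.6
```

>>> {"api": "apply_moves", "payload": {
  "series": [
    [0, 0, -0.0016, 0, 0, 0],
    [0, 0, -0.0032, 0, 0, 0]
  ]
}}

```text
time: 8.38
eef_pos: [0.485, 0.0527, 0.1781]
tcp_rot: [0.461, 0.887, 0.0, 0.0]
contact_force: [-0.3, 0.1, -3.0]
opening: 0.267
finger_force: 89.6
```

>>> {"api": "apply_moves", "payload": {
  "series": [
    [0, 0, -0.0008, 0, 0, 0],
    [0, 0, -0.0016, 0, 0, 0]
  ]
}}

```text
time: 8.62
eef_pos: [0.485, 0.0528, 0.1769]
tcp_rot: [0.461, 0.887, 0.0, 0.0]
contact_force: [-0.2, -0.2, -3.3]
opening: 0.273
finger_force: 89.6
```

>>> {"api": "apply_moves", "payload": {
  "series": [
    [0, 0, -0.0008, 0, 0, 0],
    [0, 0, -0.0016, 0, 0, 0]
  ]
}}

```text
time: 8.88
eef_pos: [0.485, 0.0527, 0.1756]
tcp_rot: [0.461, 0.887, 0.0, 0.0]
contact_force: [-0.7, 0.2, -2.8]
opening: 0.269
finger_force: 89.6
```

>>> {"api": "apply_moves", "payload": {
  "series": [
    [0, 0, -0.0008, 0, 0, 0],
    [0, 0, -0.0016, 0, 0, 0]
  ]
}}

```text
time: 9.12
eef_pos: [0.4851, 0.0527, 0.175]
tcp_rot: [0.461, 0.887, 0.0, 0.0]
contact_force: [-1.1, 0.5, 2.4]
opening: 0.271
finger_force: 90.3
```

>>> {"api": "apply_moves", "payload": {
  "series": [
    [0, 0, -0.0008, 0, 0, 0],
    [0, 0, -0.0016, 0, 0, 0]
  ]
}}

```text
time: 9.38
eef_pos: [0.4852, 0.0528, 0.1736]
tcp_rot: [0.461, 0.887, 0.0, 0.0]
contact_force: [-0.9, 0.5, 3.1]
opening: 0.268
finger_force: 90.5
```

Contact is at TCP z ≈ 0.175. The arm is stiff, at about 0.5 mm for 6 N. Next is the opposite (−y) side, brought to the same level.

>>> {"api": "apply_moves", "payload": {
  "series": [
    [0, 0, 0.008, 0, 0, 0],
    [-0.001, -0.05, 0.009, 0, 0, 0],
    [-0.001, -0.098, 0.009, 0, 0, 0],
    [-0.001, -0.098, 0.009, 0, 0, 0],
    [-0.001, -0.098, 0.0064, 0, 0, 0],
    [-0.001, -0.098, 0.0048, 0, 0, 0]
  ]
}}

```text
time: 10.12
eef_pos: [0.4839, -0.0249, 0.1764]
tcp_rot: [0.461, 0.887, 0.0, -0.0]
contact_force: [-1.1, -0.1, -2.6]
opening: 0.272
finger_force: 89.9
```

>>> {"api": "apply_moves", "payload": {
  "series": [
    [0, 0, -0.0013, 0, 0, 0],
    [0, 0, -0.0026, 0, 0, 0]
  ]
}}

```text
time: 10.38
eef_pos: [0.4842, -0.0251, 0.1753]
tcp_rot: [0.461, 0.887, 0.0, -0.0]
contact_force: [-1.5, 0.5, 0.5]
opening: 0.271
finger_force: 90.3
```

>>> {"api": "apply_moves", "payload": {
  "series": [
    [0, 0, -0.0011, 0, 0, 0],
    [0, 0, -0.0022, 0, 0, 0]
  ]
}}

```text
time: 10.62
eef_pos: [0.4842, -0.0254, 0.1735]
tcp_rot: [0.461, 0.887, 0.0, -0.0]
contact_force: [-3.1, 1.4, 3.0]
opening: 0.268
finger_force: 90.6
```

>>> {"api": "apply_moves", "payload": {
  "series": [
    [0, 0, 0.008, 0, 0, 0],
    [0.05, 0.048, 0.009, 0, 0, 0],
    [0.05, 0.048, 0.009, 0, 0, 0],
    [0.05, 0.048, 0.0064, 0, 0, 0],
    [0.05, 0.048, 0.0048, 0, 0, 0]
  ]
}}

```text
time: 11.25
eef_pos: [0.5235, 0.0123, 0.1762]
tcp_rot: [0.462, 0.887, -0.0, -0.0]
contact_force: [-0.6, 0.3, -3.3]
opening: 0.27
finger_force: 90.7
```

>>> {"api": "apply_moves", "payload": {
  "series": [
    [0, 0, -0.0013, 0, 0, 0],
    [0, 0, -0.0026, 0, 0, 0]
  ]
}}

```text
time: 11.5
eef_pos: [0.524, 0.0124, 0.1748]
tcp_rot: [0.462, 0.887, -0.0, 0.0]
contact_force: [-0.0, 0.4, -2.3]
opening: 0.274
finger_force: 90.7
```

>>> {"api": "apply_moves", "payload": {
  "series": [
    [0, 0, -0.0011, 0, 0, 0],
    [0, 0, -0.0022, 0, 0, 0]
  ]
}}

```text
time: 11.75
eef_pos: [0.5243, 0.0126, 0.1734]
tcp_rot: [0.461, 0.887, -0.0, 0.0]
contact_force: [-1.1, -0.8, 1.6]
opening: 0.273
finger_force: 91.1
```

>>> {"api": "apply_moves", "payload": {
  "series": [
    [0, 0, 0.008, 0, 0, 0],
    [-0.05, 0, 0.009, 0, 0, 0],
    [-0.1, 0, 0.009, 0, 0, 0],
    [-0.1, 0, 0.009, 0, 0, 0],
    [-0.1, 0, 0.0064, 0, 0, 0],
    [-0.1, 0, 0.0048, 0, 0, 0]
  ]
}}

```text
time: 12.5
eef_pos: [0.4453, 0.0126, 0.1774]
tcp_rot: [0.461, 0.887, 0.0, 0.001]
contact_force: [-0.5, 0.2, -2.2]
opening: 0.272
finger_force: 90.7
```

>>> {"api": "apply_moves", "payload": {
  "series": [
    [0, 0, -0.0013, 0, 0, 0],
    [0, 0, -0.0026, 0, 0, 0]
  ]
}}

```text
time: 12.75
eef_pos: [0.4445, 0.0127, 0.1747]
tcp_rot: [0.461, 0.887, -0.0, -0.0]
contact_force: [-0.4, 0.1, -3.0]
opening: 0.271
finger_force: 90.7
```

>>> {"api": "apply_moves", "payload": {
  "series": [
    [0, 0, -0.0011, 0, 0, 0],
    [0, 0, -0.0022, 0, 0, 0]
  ]
}}

```text
time: 13.0
eef_pos: [0.4444, 0.0127, 0.1735]
tcp_rot: [0.461, 0.887, -0.0, -0.0]
contact_force: [-1.6, -0.1, 0.5]
opening: 0.271
finger_force: 91.2
```

All four points are level within ~0.2 mm at z=0.1735. Round 1: lower the level 2 mm around the rim.

>>> {"api": "apply_moves", "payload": {
  "series": [
    [0, 0, 0.007, 0, 0, 0],
    [0.05, 0.05, 0.007, 0, 0, 0],
    [0.05, 0.05, 0.007, 0, 0, 0],
    [0.05, 0.05, 0.003, 0, 0, 0],
    [0.05, 0.05, 0.001, 0, 0, 0],
    [0.05, 0.05, -0.0005, 0, 0, 0],
    [0.05, 0.05, -0.0015, 0, 0, 0],
    [0.05, 0.05, -0.0025, 0, 0, 0]
  ]
}}

```text
time: 14.0
eef_pos: [0.4838, 0.0525, 0.1716]
tcp_rot: [0.461, 0.887, -0.0, -0.0]
contact_force: [-3.5, 0.2, 3.3]
opening: 0.27
finger_force: 92.2
```

>>> {"api": "apply_moves", "payload": {
  "series": [
    [0, 0, 0.009, 0, 0, 0],
    [0, -0.06, 0.009, 0, 0, 0],
    [0, -0.1, 0.009, 0, 0, 0],
    [0, -0.1, 0.009, 0, 0, 0],
    [0, -0.1, 0.0055, 0, 0, 0],
    [0, -0.1, 0.004, 0, 0, 0],
    [0, -0.1, 0.0025, 0, 0, 0],
    [0, -0.1, 0.001, 0, 0, 0],
    [0, -0.1, 0, 0, 0, 0]
  ]
}}

```text
time: 15.12
eef_pos: [0.4842, -0.0269, 0.1716]
tcp_rot: [0.461, 0.887, 0.0, -0.0]
contact_force: [-2.5, 0.9, 2.7]
opening: 0.268
finger_force: 92.1
```

>>> {"api": "apply_moves", "payload": {
  "series": [
    [0, 0, 0.008, 0, 0, 0],
    [0.05, 0.05, 0.008, 0, 0, 0],
    [0.05, 0.05, 0.008, 0, 0, 0],
    [0.05, 0.05, 0.005, 0, 0, 0],
    [0.05, 0.05, 0.003, 0, 0, 0],
    [0.05, 0.05, 0.0015, 0, 0, 0],
    [0.05, 0.05, 0, 0, 0, 0]
  ]
}}

```text
time: 16.0
eef_pos: [0.5239, 0.0123, 0.1714]
tcp_rot: [0.462, 0.887, -0.0, -0.0]
contact_force: [-1.4, -0.5, 0.3]
opening: 0.27
finger_force: 92.3
```

>>> {"api": "apply_moves", "payload": {
  "series": [
    [0, 0, 0.008, 0, 0, 0],
    [-0.06, 0, 0.008, 0, 0, 0],
    [-0.1, 0, 0.008, 0, 0, 0],
    [-0.1, 0, 0.008, 0, 0, 0],
    [-0.1, 0, 0.005, 0, 0, 0],
    [-0.1, 0, 0.003, 0, 0, 0],
    [-0.1, 0, 0.0015, 0, 0, 0],
    [-0.1, 0, 0, 0, 0, 0]
  ]
}}

```text
time: 17.0
eef_pos: [0.4447, 0.0127, 0.1714]
tcp_rot: [0.461, 0.887, -0.0, -0.0]
contact_force: [-0.7, -0.2, 1.4]
opening: 0.271
finger_force: 92.2
```

>>> {"api": "apply_moves", "payload": {
  "series": [
    [0, 0, 0.007, 0, 0, 0],
    [0.05, 0.05, 0.007, 0, 0, 0],
    [0.05, 0.05, 0.007, 0, 0, 0],
    [0.05, 0.05, 0.003, 0, 0, 0],
    [0.05, 0.05, 0.001, 0, 0, 0],
    [0.05, 0.05, -0.0005, 0, 0, 0],
    [0.05, 0.05, -0.0015, 0, 0, 0],
    [0.05, 0.05, -0.0025, 0, 0, 0]
  ]
}}

```text
time: 18.0
eef_pos: [0.4838, 0.0525, 0.1696]
tcp_rot: [0.461, 0.887, -0.0, -0.0]
contact_force: [-2.5, -0.7, 2.7]
opening: 0.267
finger_force: 92.7
```

>>> {"api": "apply_moves", "payload": {
  "series": [
    [0, 0, 0.009, 0, 0, 0],
    [0, -0.06, 0.009, 0, 0, 0],
    [0, -0.1, 0.009, 0, 0, 0],
    [0, -0.1, 0.009, 0, 0, 0],
    [0, -0.1, 0.0055, 0, 0, 0],
    [0, -0.1, 0.004, 0, 0, 0],
    [0, -0.1, 0.0025, 0, 0, 0],
    [0, -0.1, 0.001, 0, 0, 0],
    [0, -0.1, 0, 0, 0, 0]
  ]
}}

```text
time: 19.12
eef_pos: [0.4842, -0.0269, 0.1696]
tcp_rot: [0.461, 0.887, 0.0, -0.0]
contact_force: [-2.1, 0.4, 3.2]
opening: 0.265
finger_force: 92.6
```

>>> {"api": "apply_moves", "payload": {
  "series": [
    [0, 0, 0.008, 0, 0, 0],
    [0.05, 0.05, 0.008, 0, 0, 0],
    [0.05, 0.05, 0.008, 0, 0, 0],
    [0.05, 0.05, 0.005, 0, 0, 0],
    [0.05, 0.05, 0.003, 0, 0, 0],
    [0.05, 0.05, 0.0015, 0, 0, 0],
    [0.05, 0.05, 0, 0, 0, 0]
  ]
}}

```text
time: 20.0
eef_pos: [0.524, 0.0123, 0.1694]
tcp_rot: [0.462, 0.887, -0.0, -0.0]
contact_force: [-1.4, 0.2, 0.0]
opening: 0.269
finger_force: 92.5
```

>>> {"api": "apply_moves", "payload": {
  "series": [
    [0, 0, 0.008, 0, 0, 0],
    [-0.06, 0, 0.008, 0, 0, 0],
    [-0.1, 0, 0.008, 0, 0, 0],
    [-0.1, 0, 0.008, 0, 0, 0],
    [-0.1, 0, 0.005, 0, 0, 0],
    [-0.1, 0, 0.003, 0, 0, 0],
    [-0.1, 0, 0.0015, 0, 0, 0],
    [-0.1, 0, 0, 0, 0, 0]
  ]
}}

```text
time: 21.0
eef_pos: [0.4447, 0.0127, 0.1694]
tcp_rot: [0.461, 0.887, -0.0, 0.0]
contact_force: [-0.5, -0.6, 2.0]
opening: 0.272
finger_force: 92.4
```

>>> {"api": "apply_moves", "payload": {
  "series": [
    [0, 0, 0.007, 0, 0, 0],
    [0.05, 0.05, 0.007, 0, 0, 0],
    [0.05, 0.05, 0.006, 0, 0, 0],
    [0.05, 0.05, 0.002, 0, 0, 0],
    [0.05, 0.05, 0.0005, 0, 0, 0],
    [0.05, 0.05, -0.0007, 0, 0, 0],
    [0.05, 0.05, -0.0018, 0, 0, 0]
  ]
}}

```text
time: 21.88
eef_pos: [0.4838, 0.0525, 0.1682]
tcp_rot: [0.462, 0.887, -0.0, -0.0]
contact_force: [-2.8, 0.4, 2.4]
opening: 0.272
finger_force: 92.8
```

>>> {"api": "apply_moves", "payload": {
  "series": [
    [0, 0, 0.008, 0, 0, 0],
    [0, -0.06, 0.008, 0, 0, 0],
    [0, -0.1, 0.008, 0, 0, 0],
    [0, -0.1, 0.007, 0, 0, 0],
    [0, -0.1, 0.004, 0, 0, 0],
    [0, -0.1, 0.0026, 0, 0, 0],
    [0, -0.1, 0.0012, 0, 0, 0],
    [0, -0.1, 0, 0, 0, 0]
  ]
}}

```text
time: 22.88
eef_pos: [0.4842, -0.0268, 0.1682]
tcp_rot: [0.461, 0.887, -0.0, -0.0]
contact_force: [-2.3, -0.0, 3.2]
opening: 0.271
finger_force: 92.8
```

>>> {"api": "apply_moves", "payload": {
  "series": [
    [0, 0, 0.008, 0, 0, 0],
    [0.05, 0.05, 0.008, 0, 0, 0],
    [0.05, 0.05, 0.007, 0, 0, 0],
    [0.05, 0.05, 0.0035, 0, 0, 0],
    [0.05, 0.05, 0.0024, 0, 0, 0],
    [0.05, 0.05, 0.0012, 0, 0, 0],
    [0.05, 0.05, 0, 0, 0, 0]
  ]
}}

```text
time: 23.75
eef_pos: [0.524, 0.0123, 0.168]
tcp_rot: [0.462, 0.887, -0.0, -0.0]
contact_force: [-0.8, -0.4, 0.7]
opening: 0.267
finger_force: 92.5
```

>>> {"api": "apply_moves", "payload": {
  "series": [
    [0, 0, 0.008, 0, 0, 0],
    [-0.06, 0, 0.008, 0, 0, 0],
    [-0.1, 0, 0.008, 0, 0, 0],
    [-0.1, 0, 0.007, 0, 0, 0],
    [-0.1, 0, 0.0035, 0, 0, 0],
    [-0.1, 0, 0.0024, 0, 0, 0],
    [-0.1, 0, 0.0012, 0, 0, 0],
    [-0.1, 0, 0, 0, 0, 0]
  ]
}}

```text
time: 24.75
eef_pos: [0.4448, 0.0126, 0.1681]
tcp_rot: [0.461, 0.887, 0.0, 0.0]
contact_force: [-1.1, 0.7, 0.8]
opening: 0.269
finger_force: 92.4
```

Good; another identical round.

>>> {"api": "apply_moves", "payload": {
  "series": [
    [0, 0, 0.007, 0, 0, 0],
    [0.05, 0.05, 0.007, 0, 0, 0],
    [0.05, 0.05, 0.006, 0, 0, 0],
    [0.05, 0.05, 0.002, 0, 0, 0],
    [0.05, 0.05, 0.0005, 0, 0, 0],
    [0.05, 0.05, -0.0007, 0, 0, 0],
    [0.05, 0.05, -0.0018, 0, 0, 0]
  ]
}}

```text
time: 25.62
eef_pos: [0.4838, 0.0525, 0.1668]
tcp_rot: [0.462, 0.887, -0.0, -0.0]
contact_force: [-2.9, 0.8, 2.2]
opening: 0.266
finger_force: 92.8
```

>>> {"api": "apply_moves", "payload": {
  "series": [
    [0, 0, 0.008, 0, 0, 0],
    [0, -0.06, 0.008, 0, 0, 0],
    [0, -0.1, 0.008, 0, 0, 0],
    [0, -0.1, 0.007, 0, 0, 0],
    [0, -0.1, 0.004, 0, 0, 0],
    [0, -0.1, 0.0026, 0, 0, 0],
    [0, -0.1, 0.0012, 0, 0, 0],
    [0, -0.1, 0, 0, 0, 0]
  ]
}}

```text
time: 26.62
eef_pos: [0.4842, -0.0268, 0.1667]
tcp_rot: [0.461, 0.887, -0.0, -0.0]
contact_force: [-3.0, 0.4, 2.3]
opening: 0.271
finger_force: 92.8
```

>>> {"api": "apply_moves", "payload": {
  "series": [
    [0, 0, 0.008, 0, 0, 0],
    [0.05, 0.05, 0.008, 0, 0, 0],
    [0.05, 0.05, 0.007, 0, 0, 0],
    [0.05, 0.05, 0.0035, 0, 0, 0],
    [0.05, 0.05, 0.0024, 0, 0, 0],
    [0.05, 0.05, 0.0012, 0, 0, 0],
    [0.05, 0.05, 0, 0, 0, 0]
  ]
}}

```text
time: 27.5
eef_pos: [0.524, 0.0123, 0.1666]
tcp_rot: [0.462, 0.887, -0.0, -0.0]
contact_force: [-1.5, -1.1, 0.4]
opening: 0.27
finger_force: 92.5
```

>>> {"api": "apply_moves", "payload": {
  "series": [
    [0, 0, 0.008, 0, 0, 0],
    [-0.06, 0, 0.008, 0, 0, 0],
    [-0.1, 0, 0.008, 0, 0, 0],
    [-0.1, 0, 0.007, 0, 0, 0],
    [-0.1, 0, 0.0035, 0, 0, 0],
    [-0.1, 0, 0.0024, 0, 0, 0],
    [-0.1, 0, 0.0012, 0, 0, 0],
    [-0.1, 0, 0, 0, 0, 0]
  ]
}}

```text
time: 28.5
eef_pos: [0.4448, 0.0126, 0.1666]
tcp_rot: [0.461, 0.887, 0.0, 0.0]
contact_force: [-0.9, -1.1, 1.3]
opening: 0.272
finger_force: 92.4
```

>>> {"api": "apply_moves", "payload": {
  "series": [
    [0, 0, 0.007, 0, 0, 0],
    [0.05, 0.05, 0.007, 0, 0, 0],
    [0.05, 0.05, 0.006, 0, 0, 0],
    [0.05, 0.05, 0.002, 0, 0, 0],
    [0.05, 0.05, 0.0005, 0, 0, 0],
    [0.05, 0.05, -0.0007, 0, 0, 0],
    [0.05, 0.05, -0.0018, 0, 0, 0]
  ]
}}

```text
time: 29.38
eef_pos: [0.4838, 0.0525, 0.1654]
tcp_rot: [0.462, 0.887, -0.0, -0.0]
contact_force: [-2.2, 1.2, 3.3]
opening: 0.27
finger_force: 92.8
```

>>> {"api": "apply_moves", "payload": {
  "series": [
    [0, 0, 0.008, 0, 0, 0],
    [0, -0.06, 0.008, 0, 0, 0],
    [0, -0.1, 0.008, 0, 0, 0],
    [0, -0.1, 0.007, 0, 0, 0],
    [0, -0.1, 0.004, 0, 0, 0],
    [0, -0.1, 0.0026, 0, 0, 0],
    [0, -0.1, 0.0012, 0, 0, 0],
    [0, -0.1, 0, 0, 0, 0]
  ]
}}

```text
time: 30.38
eef_pos: [0.4841, -0.0268, 0.1653]
tcp_rot: [0.461, 0.887, -0.0, -0.0]
contact_force: [-2.5, 0.1, 2.7]
opening: 0.27
finger_force: 92.8
```

>>> {"api": "apply_moves", "payload": {
  "series": [
    [0, 0, 0.008, 0, 0, 0],
    [0.05, 0.05, 0.008, 0, 0, 0],
    [0.05, 0.05, 0.007, 0, 0, 0],
    [0.05, 0.05, 0.0035, 0, 0, 0],
    [0.05, 0.05, 0.0024, 0, 0, 0],
    [0.05, 0.05, 0.0012, 0, 0, 0],
    [0.05, 0.05, 0, 0, 0, 0]
  ]
}}

```text
time: 31.25
eef_pos: [0.524, 0.0123, 0.1652]
tcp_rot: [0.462, 0.887, -0.0, 0.0]
contact_force: [-0.9, -0.1, 0.7]
opening: 0.27
finger_force: 92.5
```

>>> {"api": "apply_moves", "payload": {
  "series": [
    [0, 0, 0.008, 0, 0, 0],
    [-0.06, 0, 0.008, 0, 0, 0],
    [-0.1, 0, 0.008, 0, 0, 0],
    [-0.1, 0, 0.007, 0, 0, 0],
    [-0.1, 0, 0.0035, 0, 0, 0],
    [-0.1, 0, 0.0024, 0, 0, 0],
    [-0.1, 0, 0.0012, 0, 0, 0],
    [-0.1, 0, 0, 0, 0, 0]
  ]
}}

```text
time: 32.25
eef_pos: [0.4448, 0.0127, 0.1652]
tcp_rot: [0.461, 0.887, 0.0, 0.0]
contact_force: [-0.9, 0.3, 1.9]
opening: 0.272
finger_force: 92.4
```

>>> {"api": "apply_moves", "payload": {
  "series": [
    [0, 0, 0.007, 0, 0, 0],
    [0.05, 0.05, 0.007, 0, 0, 0],
    [0.05, 0.05, 0.006, 0, 0, 0],
    [0.05, 0.05, 0.002, 0, 0, 0],
    [0.05, 0.05, 0.0005, 0, 0, 0],
    [0.05, 0.05, -0.0007, 0, 0, 0],
    [0.05, 0.05, -0.0018, 0, 0, 0]
  ]
}}

```text
time: 33.12
eef_pos: [0.4838, 0.0525, 0.164]
tcp_rot: [0.462, 0.887, -0.0, -0.0]
contact_force: [-2.7, -0.3, 5.4]
opening: 0.269
finger_force: 93.1
```

>>> {"api": "apply_moves", "payload": {
  "series": [
    [0, 0, 0.008, 0, 0, 0],
    [0, -0.06, 0.008, 0, 0, 0],
    [0, -0.1, 0.008, 0, 0, 0],
    [0, -0.1, 0.007, 0, 0, 0],
    [0, -0.1, 0.004, 0, 0, 0],
    [0, -0.1, 0.0026, 0, 0, 0],
    [0, -0.1, 0.0012, 0, 0, 0],
    [0, -0.1, 0, 0, 0, 0]
  ]
}}

```text
time: 34.12
eef_pos: [0.4842, -0.0269, 0.164]
tcp_rot: [0.461, 0.887, -0.0, -0.0]
contact_force: [-3.8, 0.2, 5.7]
opening: 0.265
finger_force: 93.2
```

>>> {"api": "apply_moves", "payload": {
  "series": [
    [0, 0, 0.008, 0, 0, 0],
    [0.05, 0.05, 0.008, 0, 0, 0],
    [0.05, 0.05, 0.007, 0, 0, 0],
    [0.05, 0.05, 0.0035, 0, 0, 0],
    [0.05, 0.05, 0.0024, 0, 0, 0],
    [0.05, 0.05, 0.0012, 0, 0, 0],
    [0.05, 0.05, 0, 0, 0, 0]
  ]
}}

```text
time: 35.0
eef_pos: [0.5239, 0.0123, 0.164]
tcp_rot: [0.462, 0.887, -0.0, -0.0]
contact_force: [-1.5, 0.5, 3.6]
opening: 0.264
finger_force: 92.9
```

>>> {"api": "apply_moves", "payload": {
  "series": [
    [0, 0, 0.008, 0, 0, 0],
    [-0.06, 0, 0.008, 0, 0, 0],
    [-0.1, 0, 0.008, 0, 0, 0],
    [-0.1, 0, 0.007, 0, 0, 0],
    [-0.1, 0, 0.0035, 0, 0, 0],
    [-0.1, 0, 0.0024, 0, 0, 0],
    [-0.1, 0, 0.0012, 0, 0, 0],
    [-0.1, 0, 0, 0, 0, 0]
  ]
}}

```text
time: 36.0
eef_pos: [0.4449, 0.0126, 0.164]
tcp_rot: [0.461, 0.887, 0.0, 0.0]
contact_force: [-2.1, 1.0, 2.5]
opening: 0.27
finger_force: 92.8
```

Forces rose to ~8 N net, so this may be first touch. I'll use smaller steps now.

>>> {"api": "apply_moves", "payload": {
  "series": [
    [0, 0, 0.007, 0, 0, 0],
    [0.05, 0.05, 0.007, 0, 0, 0],
    [0.05, 0.05, 0.006, 0, 0, 0],
    [0.05, 0.05, 0.002, 0, 0, 0],
    [0.05, 0.05, 0.0005, 0, 0, 0],
    [0.05, 0.05, -0.0004, 0, 0, 0],
    [0.05, 0.05, -0.0009, 0, 0, 0]
  ]
}}

```text
time: 36.88
eef_pos: [0.4841, 0.0525, 0.1638]
tcp_rot: [0.462, 0.887, 0.0, -0.0]
contact_force: [-3.8, 0.3, 8.0]
opening: 0.268
finger_force: 93.3
```

>>> {"api": "apply_moves", "payload": {
  "series": [
    [0, 0, 0, 0, 0, 0]
  ]
}}

```text
time: 37.0
eef_pos: [0.484, 0.0525, 0.1638]
tcp_rot: [0.462, 0.887, 0.0, -0.0]
contact_force: [-2.6, 0.8, 5.4]
opening: 0.27
finger_force: 93.3
```

>>> {"api": "apply_moves", "payload": {
  "series": [
    [0, 0, 0.008, 0, 0, 0],
    [0, -0.06, 0.008, 0, 0, 0],
    [0, -0.1, 0.008, 0, 0, 0],
    [0, -0.1, 0.006, 0, 0, 0],
    [0, -0.1, 0.003, 0, 0, 0],
    [0, -0.1, 0.0015, 0, 0, 0],
    [0, -0.1, 0.0007, 0, 0, 0],
    [0, -0.1, 0, 0, 0, 0]
  ]
}}

```text
time: 38.0
eef_pos: [0.4843, -0.0271, 0.1639]
tcp_rot: [0.461, 0.888, -0.001, -0.0]
contact_force: [-4.0, -0.3, 8.2]
opening: 0.271
finger_force: 93.4
```

>>> {"api": "apply_moves", "payload": {
  "series": [
    [0, 0, 0, 0, 0, 0]
  ]
}}

```text
time: 38.12
eef_pos: [0.4842, -0.0271, 0.1638]
tcp_rot: [0.461, 0.888, -0.001, -0.0]
contact_force: [-3.7, -0.5, 5.5]
opening: 0.272
finger_force: 93.4
```

>>> {"api": "apply_moves", "payload": {
  "series": [
    [0, 0, 0.008, 0, 0, 0],
    [0.05, 0.05, 0.008, 0, 0, 0],
    [0.05, 0.05, 0.006, 0, 0, 0],
    [0.05, 0.05, 0.003, 0, 0, 0],
    [0.05, 0.05, 0.0015, 0, 0, 0],
    [0.05, 0.05, 0.0007, 0, 0, 0],
    [0.05, 0.05, 0, 0, 0, 0]
  ]
}}

```text
time: 39.0
eef_pos: [0.5241, 0.0128, 0.1638]
tcp_rot: [0.462, 0.887, 0.0, -0.0]
contact_force: [-2.3, 2.5, 7.6]
opening: 0.27
finger_force: 93.4
```

>>> {"api": "apply_moves", "payload": {
  "series": [
    [0, 0, 0.008, 0, 0, 0],
    [-0.06, 0, 0.008, 0, 0, 0],
    [-0.1, 0, 0.008, 0, 0, 0],
    [-0.1, 0, 0.006, 0, 0, 0],
    [-0.1, 0, 0.003, 0, 0, 0],
    [-0.1, 0, 0.0015, 0, 0, 0],
    [-0.1, 0, 0.0007, 0, 0, 0],
    [-0.1, 0, 0, 0, 0, 0]
  ]
}}

```text
time: 40.0
eef_pos: [0.4451, 0.0124, 0.1639]
tcp_rot: [0.461, 0.887, -0.0, 0.001]
contact_force: [-1.5, -0.3, 7.6]
opening: 0.27
finger_force: 93.3
```

>>> {"api": "apply_moves", "payload": {
  "series": [
    [0, 0, -0.0006, 0, 0, 0],
    [0, 0, -0.0012, 0, 0, 0]
  ]
}}

```text
time: 40.25
eef_pos: [0.4452, 0.0124, 0.1637]
tcp_rot: [0.461, 0.887, -0.0, 0.001]
contact_force: [-3.3, 0.2, 9.6]
opening: 0.271
finger_force: 93.8
```

>>> {"api": "apply_moves", "payload": {
  "series": [
    [0, 0, -0.0006, 0, 0, 0],
    [0, 0, -0.0012, 0, 0, 0]
  ]
}}

```text
time: 40.5
eef_pos: [0.4453, 0.0123, 0.1636]
tcp_rot: [0.461, 0.887, -0.0, 0.001]
contact_force: [-5.3, -0.5, 13.7]
opening: 0.273
finger_force: 94.3
```

>>> {"api": "apply_moves", "payload": {
  "series": [
    [0, 0, -0.0006, 0, 0, 0],
    [0, 0, -0.0006, 0, 0, 0]
  ]
}}

```text
time: 40.75
eef_pos: [0.4454, 0.0123, 0.1636]
tcp_rot: [0.461, 0.887, -0.0, 0.001]
contact_force: [-6.4, -0.0, 14.7]
opening: 0.27
finger_force: 94.4
```

>>> {"api": "apply_moves", "payload": {
  "series": [
    [0, 0, -0.0006, 0, 0, 0],
    [0, 0, -0.0012, 0, 0, 0]
  ]
}}

```text
time: 41.0
eef_pos: [0.4455, 0.0123, 0.1635]
tcp_rot: [0.461, 0.887, -0.0, 0.001]
contact_force: [-6.9, 0.7, 19.2]
opening: 0.272
finger_force: 95.0
```

>>> {"api": "apply_moves", "payload": {
  "series": [
    [0, 0, -0.0006, 0, 0, 0],
    [0, 0, -0.0006, 0, 0, 0]
  ]
}}

```text
time: 41.25
eef_pos: [0.4456, 0.0123, 0.1634]
tcp_rot: [0.461, 0.887, -0.001, 0.0]
contact_force: [-8.2, 0.2, 20.3]
opening: 0.272
finger_force: 95.2
```

Firm push of ~24 N felt at −x. I'll repeat on the other three sides, slightly lighter, to confirm it is home all round.

>>> {"api": "apply_moves", "payload": {
  "series": [
    [0, 0, 0.012, 0, 0, 0],
    [0.06, 0, 0.012, 0, 0, 0],
    [0.1, 0, 0.012, 0, 0, 0],
    [0.1, 0, 0.01, 0, 0, 0],
    [0.1, 0, 0.007, 0, 0, 0],
    [0.1, 0, 0.0055, 0, 0, 0],
    [0.1, 0, 0.0045, 0, 0, 0],
    [0.1, 0, 0.0033, 0, 0, 0],
    [0.1, 0, 0.0022, 0, 0, 0],
    [0.1, 0, 0.0012, 0, 0, 0],
    [0.1, 0, 0.0012, 0, 0, 0]
  ]
}}

```text
time: 42.62
eef_pos: [0.5243, 0.0127, 0.1635]
tcp_rot: [0.461, 0.887, -0.0, 0.0]
contact_force: [-5.1, 0.6, 15.7]
opening: 0.27
finger_force: 94.6
```

>>> {"api": "apply_moves", "payload": {
  "series": [
    [0, 0, 0.01, 0, 0, 0],
    [-0.05, 0.05, 0.01, 0, 0, 0],
    [-0.05, 0.05, 0.01, 0, 0, 0],
    [-0.05, 0.05, 0.006, 0, 0, 0],
    [-0.05, 0.05, 0.0045, 0, 0, 0],
    [-0.05, 0.05, 0.0033, 0, 0, 0],
    [-0.05, 0.05, 0.0021, 0, 0, 0],
    [-0.05, 0.05, 0.001, 0, 0, 0],
    [-0.05, 0.05, 0, 0, 0, 0],
    [-0.05, 0.05, 0, 0, 0, 0]
  ]
}}

```text
time: 43.88
eef_pos: [0.485, 0.0524, 0.1635]
tcp_rot: [0.462, 0.887, -0.0, -0.001]
contact_force: [-8.0, 1.9, 16.8]
opening: 0.268
finger_force: 94.8
```

>>> {"api": "apply_moves", "payload": {
  "series": [
    [0, 0, 0.01, 0, 0, 0],
    [0, -0.06, 0.01, 0, 0, 0],
    [0, -0.1, 0.01, 0, 0, 0],
    [0, -0.1, 0.009, 0, 0, 0],
    [0, -0.1, 0.006, 0, 0, 0],
    [0, -0.1, 0.0045, 0, 0, 0],
    [0, -0.1, 0.0033, 0, 0, 0],
    [0, -0.1, 0.0021, 0, 0, 0],
    [0, -0.1, 0.001, 0, 0, 0],
    [0, -0.1, 0, 0, 0, 0],
    [0, -0.1, 0, 0, 0, 0]
  ]
}}

```text
time: 45.25
eef_pos: [0.4849, -0.0274, 0.1636]
tcp_rot: [0.46, 0.888, -0.001, 0.0]
contact_force: [-6.9, -1.1, 15.8]
opening: 0.268
finger_force: 94.6
```

>>> {"api": "apply_moves", "payload": {
  "series": [
    [0, 0, -0.0007, 0, 0, 0],
    [0, 0, -0.0015, 0, 0, 0],
    [0, 0, -0.0015, 0, 0, 0]
  ]
}}

```text
time: 45.62
eef_pos: [0.4851, -0.0274, 0.1635]
tcp_rot: [0.46, 0.888, -0.001, 0.0]
contact_force: [-8.3, -0.4, 20.8]
opening: 0.268
finger_force: 95.2
```

>>> {"api": "apply_moves", "payload": {
  "series": [
    [0, 0, 0.01, 0, 0, 0],
    [0, 0, 0.06, 0, 0, 0],
    [0, 0, 0.08, 0, 0, 0],
    [0, 0, 0.08, 0, 0, 0],
    [0, 0, 0.08, 0, 0, 0]
  ]
}}

```text
time: 46.25
eef_pos: [0.4833, -0.0269, 0.2207]
tcp_rot: [0.461, 0.887, -0.0, -0.001]
contact_force: [0.0, 0.4, -2.9]
opening: 0.273
finger_force: 92.3
```

```bash
python3 - <<'E'
from h import *
im=shot('side','side5'); s=im[130:280,280:460]; cv2.imwrite('pics/c5.png',cv2.resize(s[:,:,::-1],(720,600),interpolation=3)); st=ctrl.get_state();print(st['eef_pos'],st['tcp_rot'],st['contact_force'],st['time'])
e=st['eef_pos']
for q in ctrl.silhouettes('drift','side')[:1]:
    m=np.asarray(q['pixels']); r,c=np.where(m); print(q['p'],m.sum())
    for y in range(r.min(),r.max()+1,5): x=np.where(m[y])[0]; print(y,x.min(),x.max(),end=' | ')
cyl=np.array([[.008*np.cos(a),.008*np.sin(a),z] for a in np.linspace(0,6.2,24) for z in(0,.07)])
pm=hullmask('side',cyl+e-[0,0,.106])>.5; r,c=np.where(pm);print('\npred',r.min(),r.max())
for y in range(r.min(),r.max()+1,5): x=np.where(pm[y])[0]; print(y,x.min(),x.max(),end=' | ')
E
```

```text
[ 0.48319392 -0.02690777  0.22046617] [ 4.61295605e-01  8.87244849e-01 -3.16216373e-04 -1.68627193e-03] [ 0.94843498  0.13125235 -3.4737766 ] 46.3
0.68 701
155 379 380 | 160 372 384 | 165 373 384 | 170 372 384 | 175 372 383 | 180 371 383 | 185 369 383 | 190 371 380 | 195 372 380 | 200 371 380 | 205 371 379 | 210 371 378 | 215 371 378 | 220 373 374 | 
pred 184 220
184 375 376 | 189 371 379 | 194 371 379 | 199 371 379 | 204 371 378 | 209 370 378 | 214 370 378 | 219 371 377 |
```

View pics/c5.png

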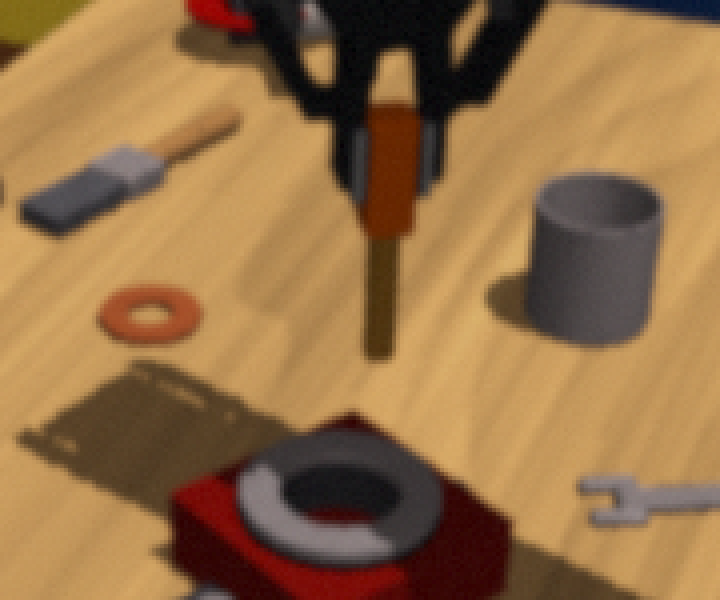

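The cup is seated square, with its dark flange flush on the packing at (340,495). The drift is upright at (378,355). I'll return it to the stand.

>>> {"api": "apply_moves", "payload": {
  "series": [
    [0.0545, 0.3535, 0, 0, 0, 0],
    [0.0545, 0.3535, 0, 0, 0, 0],
    [0.0545, 0.3535, 0, 0, 0, 0],
    [0.0545, 0.3535, 0, 0, 0, 0],
    [0.0545, 0.3535, 0, 0, 0, 0],
    [0.0545, 0.3535, -0.03, 0, 0, 0],
    [0.0545, 0.3535, -0.05, 0, 0, 0],
    [0.0545, 0.3535, -0.05, 0, 0, 0],
    [0.0545, 0.3535, -0.05, 0, 0, 0]
  ]
}}

```text
time: 47.48
eef_pos: [0.5281, 0.255, 0.1828]
tcp_rot: [0.462, 0.887, 0.0, 0.0]
contact_force: [-0.3, 0.4, -2.3]
opening: 0.27
finger_force: 92.1
```

```bash
python3 - <<'E'
from h import *
im=shot('side','side6'); s=im[250:400,200:380]; cv2.imwrite('pics/c6.png',cv2.resize(s[:,:,::-1],(720,600),interpolation=3)); st=ctrl.get_state();print(st['eef_pos'],st['contact_force'],st['time'])
e=st['eef_pos'];print((proj('side',np.array([e-[0,0,.106],[e[0],e[1],.04]]))-[200,250])*4)
E
```

```text
[0.52847098 0.25518535 0.18341571] [ 0.64351973 -0.38031105 -2.02026152] 47.525
[[327.55277217 276.47123881]
 [333.84238457 341.82341192]]
```

View pics/c6.png

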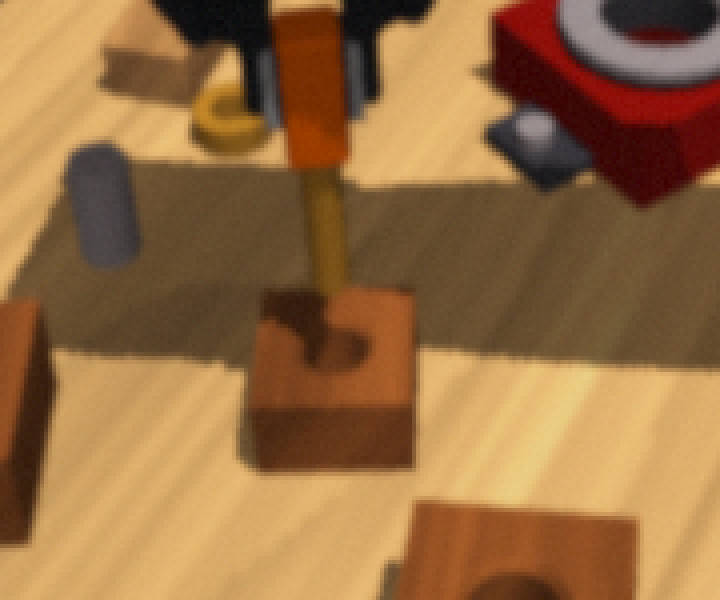

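The hole is at (335,349) and the predicted drift axis at (334,342), so I'll nudge ~1 mm in +y and lower.

>>> {"api": "apply_moves", "payload": {
  "series": [
    [-0.0008, 0.0016, -0.02, 0, 0, 0],
    [-0.0008, 0.0016, -0.035, 0, 0, 0],
    [-0.0008, 0.0016, -0.045, 0, 0, 0],
    [-0.0008, 0.0016, -0.055, 0, 0, 0]
  ]
}}

```text
time: 48.02
eef_pos: [0.527, 0.2568, 0.1376]
tcp_rot: [0.461, 0.887, -0.0, -0.0]
contact_force: [-0.1, -0.6, -2.5]
opening: 0.273
finger_force: 92.2
```

>>> {"api": "apply_moves", "payload": {
  "series": [
    [0, 0, -0.01, 0, 0, 0],
    [0, 0, -0.02, 0, 0, 0],
    [0, 0, -0.026, 0, 0, 0],
    [0, 0, -0.029, 0, 0, 0],
    [0, 0, -0.031, 0, 0, 0],
    [0, 0, -0.031, 0, 0, 0]
  ]
}}

```text
time: 48.78
eef_pos: [0.5273, 0.2569, 0.1139]
tcp_rot: [0.461, 0.887, 0.0, 0.0]
contact_force: [-0.0, -0.2, -3.0]
opening: 0.272
finger_force: 92.4
```

>>> {"api": "apply_moves", "payload": {
  "series": [
    [0, 0, -0.0008, 0, 0, 0],
    [0, 0, -0.0016, 0, 0, 0],
    [0, 0, -0.0024, 0, 0, 0],
    [0, 0, -0.0024, 0, 0, 0]
  ]
}}

```text
time: 49.28
eef_pos: [0.5276, 0.257, 0.1136]
tcp_rot: [0.461, 0.887, 0.0, 0.0]
contact_force: [-2.5, -1.0, 5.6]
opening: 0.27
finger_force: 93.4
```

The floor is felt at the same height as at the grasp (0.1136). I'll ease off, release and rise.

>>> {"api": "apply_moves", "payload": {
  "series": [
    [0, 0, 0.0018, 0, 0, 0],
    [0, 0, 0.0018, 0, 0, 0]
  ]
}}

```text
time: 49.52
eef_pos: [0.5274, 0.2569, 0.1137]
tcp_rot: [0.461, 0.887, 0.0, 0.0]
contact_force: [-0.8, -0.6, 2.2]
opening: 0.269
finger_force: 92.6
```

>>> {"api": "apply_moves", "payload": {
  "series": [
    [0, 0, 0, 0, 0, 0],
    [0, 0, 0, 0, 0, 0],
    [0, 0, 0, 0, 0, 0],
    [0, 0, 0, 0, 0, 0],
    [0, 0, 0, 0, 0, 0],
    [0, 0, 0, 0, 0, 0]
  ],
  "jaw": 0.8
}}

```text
time: 50.28
eef_pos: [0.5271, 0.2568, 0.1132]
tcp_rot: [0.461, 0.887, 0.0, 0.0]
contact_force: [0.1, -0.5, 0.9]
opening: 0.8
finger_force: 0.0
```

>>> {"api": "apply_moves", "payload": {
  "series": [
    [0, 0, 0.03, 0, 0, 0],
    [0, 0, 0.08, 0, 0, 0],
    [0, 0, 0.14, 0, 0, 0],
    [0, 0, 0.16, 0, 0, 0],
    [0, 0, 0.16, 0, 0, 0],
    [0, 0, 0.16, 0, 0, 0]
  ]
}}

```text
time: 51.02
eef_pos: [0.5261, 0.2565, 0.2387]
tcp_rot: [0.461, 0.887, -0.001, -0.001]
contact_force: [-0.2, 0.4, -1.0]
opening: 0.8
finger_force: 0.0
```

```bash
python3 - <<'E'
from h import *
im=shot('side','side7'); s=im[200:400,180:420]; cv2.imwrite('pics/c7.png',cv2.resize(s[:,:,::-1],(720,600),interpolation=3)); st=ctrl.get_state();print(st['eef_pos'],st['contact_force'],st['time'],st['opening'])
E
```

```text
[0.52597906 0.25647175 0.23847047] [ 0.22601823 -0.42992183 -1.16957582] 51.075 0.796126096556228
```

View pics/c7.png

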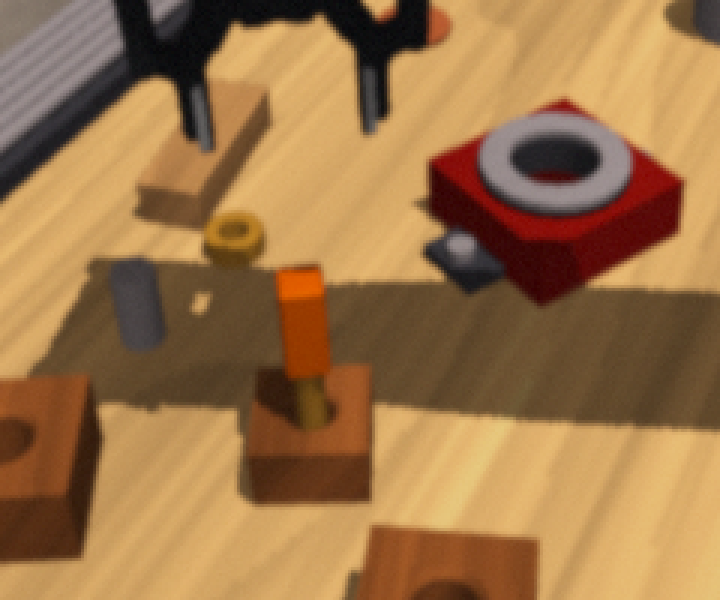

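The drift stands upright in the smallest stand (302,345) with the gripper clear. The cup sits square in the hub (555,165), and nothing else has visibly moved. Handing in.

```bash
python3 -c "
from plant import ctrl
print(ctrl.sign_off())"
```

```text
the job is handed in; nothing more can be done
None
```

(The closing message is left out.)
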